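Dock the hub magazine on the tape winder

ROBOT

A 6-joint arm with a two-finger parallel gripper is mounted at the origin on the work surface. World frame = base frame: x ahead of the robot, y to its left, z up, the work surface at z = 0. Lengths are in m, angles in rad, forces in N, time in s.
With the tool pointing down it reaches from about 0.3 to 0.85 m from the base axis. Payload 5.4 kg.
Tool frame: the origin (TCP) lies midway between the tips of the shut fingers; the grasp point (between the pads) lies robot.hold_point_z behind it (robot.hold_point_z is the distance from the TCP to the grasp point, in m); z points along the fingers, y is the line along which they close (so a half turn about z gives the same grasp; the last joint's range is limited). The gripper opens to 85 mm and grips with 20 to 120 N. Pads are 22 mm wide; open, the fingers measure 114 mm over their backs; the gripper's body (76 mm by 85 mm) begins 54 mm behind the grasp point. The pads swing forward as they close: fully open they stand 13 mm farther back than shut.
Start: joints at [1.022, 0.158, 1.597, -0, 1.386, -0.21], TCP at [0.191, 0.542, 0.193] pointing down, gripper open.
Joint ranges: [-2.91, 2.91], [-0.94, 2.29], [0.18, 2.7], [-1.29, 4.43], [0.17, 2.64], [-3, 3]. Speed limits (rad/s): [2.57, 2.57, 3.14, 3.14, 3.14, 3.14].

INTERFACE

Orientations are given as a unit quaternion [w, x, y, z].
In Python, from cell import robot gives the robot as it stands. The module is installed in compiled form; this text tells all that it offers.
- The arm moves only by the shell command python3 -m inch 'ROWS' [OPENING] [FORCE]. ROWS is JSON, one flat list of numbers, 6 for each row, row after row: the shift along the tool's x, y, z in cm, then the turn, a rotation vector about the tool's x, y, z in degrees. A call has 1 to 12 rows; each row shifts and turns the commanded pose from where the row before left it, along the tool's axes as they then stand; what a row does not reach is not made up. A row lasts 1/10 s, in which the tool goes at most 50 mm and 8.59 degrees, less where a joint would pass 70% of its speed; a pose out of reach is approached as far as the arm can. A call is refused whole if a number of a shift passes 5 or a number of a turn 8.59, either way. A call with a gripper value outside its range is refused whole. OPENING is the closure, from -1 (fully open) to 1 (shut), so that 0 is half open, set as the call begins (- or left out, the last holds). The fingers move at their own pace and stop on an object; FORCE is the grip in N (left out, the last holds). Time passes only in rows, so rows that do not move let the fingers close. It gives the time, the measured TCP pose, the force, the opening and the grip force at its end, in the units of the state.
- robot.read_state(): the state, without advancing time (a new reading comes with each control period).
- robot.camera(name): name is "side" or "top" or "wrist"; returns the picture (384x512x3 uint8, red, green, blue); there is no depth.
- robot.camera_params(name): a dict with "intrinsics" (3x3 intrinsics, pixels), "rvec" (rotation vector, rad) and "tvec" (3), from world to camera coordinates, as OpenCV has them. Camera axes: x right, y down, z forward; pixel columns grow to the right and rows downward; lengths in m; the calibration is good to about 2 mm. A picture is of the moment at which its call begins: read the wrist's pose just before it. camera_params takes no time and is no camera call; for the wrist camera it gives the pose at the moment of the call.
- robot.close_job(): hands the job in; it is judged then, once.
Trained networks look in the newest picture that a camera, given by its name, has taken for a name from the list of things; names that differ only in an ending like _2 or _b are one class to them, and where a whole thing is asked for, a point or a joint stands for the part that bears it (a point fixed in the world has none). Each returns a list of dicts, best first, with "conf" (0 to 1); they miss things now and then, are a little off and sometimes report something else, mostly with a low value. They report only what shows in the picture. A call takes as long as a camera call. They do not tell look-alikes from the thing itself.
- robot.regions_of(thing, camera): "pixels" (384x512 bool, what is visible of it) and "xy" ([column, row] in pixels, amid what is visible of it).
- robot.pinpoint(thing, camera): "xy" ([column, row] in pixels: a listed point, or the origin of a listed thing).
The state is a dict: "clock": time; "joints": joint angles; "joint_velocities": joint speeds; "effort": joint torques, N m; "ee_pos": TCP position; "tool_rot": TCP orientation; "ft_force": force on the tool from outside, world axes, zero at the start; "moment": the same for the moment, N m; "width": opening from 0.0 (shut) to 1.0 (fully open); "finger_force": force on a finger pad.
Only numpy, scipy, OpenCV 4.12 (cv2) and the standard library are available. Lean on these libraries where they do the work, as an engineer would, in place of code of your own. Each camera call takes 0.05 s, during which the arm holds its last target. There are 200 camera calls.

TASK

Without gripping or lifting it, gently push the tall hub magazine low on its foot so that it slides upright along the trestle into the tape winder's dock, fully home against the back stop. Then push the keeper's tab to slide the keeper fully across behind it. Do not tip the magazine or disturb the other things on the bench.

Things in the scene. Friction and masses are not known exactly. Their poses are not given: they have to be found in the camera images.
- magazine: Hub magazine, loose: aluminium tube 30 mm in diameter with a white slit, on a round steel foot 50 mm in diameter and 20 mm high; 200 mm tall in all, about 0.35 kg. Open below: lifted, it would spill its hubs. Origin: centre of the foot's underside, z along the tube. Pushed on the foot it slides; pushed high on the tube it topples.
- winder: Hand-cranked steel tape winder, fixed, with the magazine's dock on its right. Origin: on the trestle, where the magazine's axis stands when fully home. x points into the dock (the magazine enters along +x), y to the left, z up. The machine itself stands at y=+60 to +235 mm, x=-10 to +160 mm, 195 mm high. All mm given for the dock and keeper are in this frame.
- keeper (a joint): Sliding steel keeper, m: 0 drawn aside to the right (starts at 0 to 0.010), 0.075 fully across at its end stop. Moves along winder +y, friction 1.2 N, stays where left. Bar 90 x 6 mm, at x=-25 to -19, z=24 to 31, y=-125..-35 at 0 and -50..+40 across: it passes over the magazine's foot, in front of its tube, which blocks it if not home. Track at y=-143 to -57, x=-29 to -15, 23 mm high.
- tab (a point): Centre of the keeper's upright thumb tab: steel plate 34 mm along x, 8 mm along y, 30 mm high (z=24 to 54), at the keeper's right-hand end, sticking out towards the robot. Moves with the keeper: at joint value q it is at x=-36 mm, y=-121 mm + q, z=39 mm in the winder's frame. Push its right-hand face to the left (+y) to close the keeper.
- shell: Bystander: grey cassette shell lying flat, 64 x 102 x 10 mm; origin at the centre of its underside.
- flywheel: Bystander: brass flywheel lying flat, 60 mm diameter, 12 mm thick, with an 8 mm shaft up to 32 mm high; origin at the centre of its underside.
- head: Bystander: chrome playback head, 16 x 20 x 15 mm on a 36 mm wide mounting strip; origin at the centre of its underside.
- hub: Bystander: white tape hub, a ring 44 mm in diameter and 10 mm high lying flat; origin at the centre of its underside.
- bottle: Bystander: closed amber cleaner bottle, 44 mm diameter, 130 mm tall, standing beyond the keeper's track; origin at the centre of its underside.
- driver: Bystander: screwdriver 160 mm long, lying along its x; origin on the underside, about its middle.
- splicer: Bystander: aluminium splicing block 140 x 30 x 12 mm, long along its x; origin at the centre of its underside.
- seat (a point): Same point as the winder's origin. The dock around it has no floor: steel rails 22 mm high, 56 mm apart inside (y=-28 to +28), x=-10 to +26; a back stop 22 mm high with its face at x=+25, which the foot touches when home.
- mouth (a point): Middle of the dock's mouth, on the trestle, at x=-45 mm in the winder's frame. Two flared wings 22 mm high widen the way in from 56 mm at x=-10 to about 105 mm here. A catch block 33 mm high stands at y=+43 to +54, x=-29 to -15.
Mind the look-alikes: they are no part of the job. What is shaped like the magazine but red or yellow is not meant.

How it is judged:
By the outcome, as a careful person would: the job done as asked, in the order asked, and still so for the second after the job is handed in, with the robot touching nothing.
It also fails if it takes over 64 s, if anything falls off the work surface, if the arm or the gripper's body presses on something with over 40 N, if the wrist force passes 120 N, or if a joint passes its speed limit or range.

## Working session

There is one attempt and no reset: what is moved stays moved. The work goes in short steps, Python scripts to look and compute and a shell command to move; the robot and the scene stay as the last step left them, time stands still between calls to the robot, and variables do not carry over. Pictures are saved under pics/ and viewed, at most 10 in all, crops included, and the job is handed in when it is done.

```bash
mkdir -p pics; cat > h.py <<'E'
import numpy as np, cv2
from cell import robot
def ray(cam,xy):
    p=robot.camera_params(cam); K=np.array(p["intrinsics"],float)
    R=cv2.Rodrigues(np.array(p["rvec"],float))[0]; t=np.array(p["tvec"],float).reshape(3)
    d=R.T@np.linalg.inv(K)@np.array([xy[0],xy[1],1.0]); return -R.T@t,d
def onz(cam,xy,z=0):
    c,d=ray(cam,xy); return c+d*(z-c[2])/d[2]
def proj(cam,X):
    p=robot.camera_params(cam)
    return cv2.projectPoints(np.array(X,float).reshape(-1,3),np.array(p["rvec"],float),np.array(p["tvec"],float),np.array(p["intrinsics"],float),None)[0].reshape(-1,2)
E
python3 - <<'E'
from h import *
np.set_printoptions(precision=3,suppress=True)
ims=[]
for c in("top","side"):
    im=robot.camera(c); cv2.imwrite(f"pics/{c}0.png",im[:,:,::-1])
    for n in ("magazine","winder","tab","seat","mouth","bottle","flywheel","head","hub","shell","driver","splicer"):
        z={"tab":.039}.get(n,0)
        for r in robot.pinpoint(n,c)[:3]: print(c,n,round(r["conf"],2),np.round(r["xy"]),onz(c,r["xy"],z)[:2])
s=robot.read_state();print(s["clock"],s["tool_rot"],robot.hold_point_z)
E
```

```text
top magazine 0.7 [227. 204.] [0.568 0.157]
top magazine 0.57 [260. 224.] [0.503 0.054]
top magazine 0.52 [298. 245.] [ 0.44  -0.062]
top winder 0.82 [283. 169.] [ 0.677 -0.018]
top tab 0.54 [322. 168.] [ 0.673 -0.134]
top tab 0.35 [375. 236.] [ 0.465 -0.29 ]
top tab 0.18 [146. 193.] [0.597 0.401]
top seat 0.66 [283. 166.] [ 0.685 -0.019]
top mouth 0.66 [284. 185.] [ 0.626 -0.023]
top bottle 0.84 [305. 132.] [ 0.798 -0.091]
top flywheel 0.85 [376. 236.] [ 0.468 -0.303]
top flywheel 0.17 [372. 203.] [ 0.569 -0.293]
top head 0.41 [371. 266.] [ 0.375 -0.285]
top shell 0.64 [191. 236.] [0.469 0.267]
top driver 0.61 [146. 268.] [0.372 0.404]
top driver 0.57 [307. 133.] [ 0.794 -0.098]
top splicer 0.74 [147. 198.] [0.589 0.406]
side magazine 0.92 [210. 241.] [ 0.447 -0.052]
side magazine 0.88 [234. 210.] [0.503 0.038]
side magazine 0.67 [257. 180.] [0.57  0.142]
side winder 0.8 [308. 228.] [ 0.68 -0.03]
side winder 0.32 [219. 151.] [0.466 0.265]
side tab 0.59 [312. 260.] [ 0.667 -0.144]
side tab 0.51 [276. 343.] [ 0.574 -0.311]
side seat 0.86 [306. 226.] [ 0.676 -0.025]
side seat 0.56 [273. 341.] [ 0.572 -0.292]
side mouth 0.72 [264. 120.] [0.608 0.41 ]
side mouth 0.64 [288. 227.] [ 0.634 -0.023]
side mouth 0.36 [312. 258.] [ 0.677 -0.113]
side bottle 0.56 [361. 252.] [ 0.792 -0.106]
side bottle 0.25 [303. 226.] [ 0.671 -0.024]
side flywheel 0.61 [213. 350.] [ 0.457 -0.3  ]
side head 0.57 [167. 348.] [ 0.371 -0.291]
side hub 0.82 [274. 344.] [ 0.573 -0.297]
side hub 0.66 [288. 228.] [ 0.633 -0.027]
side hub 0.58 [213. 351.] [ 0.458 -0.302]
side shell 0.66 [188. 120.] [0.366 0.423]
side shell 0.55 [219. 152.] [0.466 0.263]
side driver 0.75 [190. 123.] [0.373 0.407]
side driver 0.67 [166. 349.] [ 0.369 -0.292]
side splicer 0.66 [263. 120.] [0.605 0.407]
1.3 [-0.     0.169  0.986 -0.   ] 0.0187
```

View pics/top0.png

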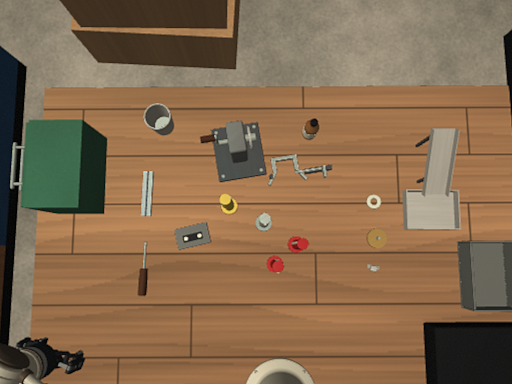

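View pics/side0.png

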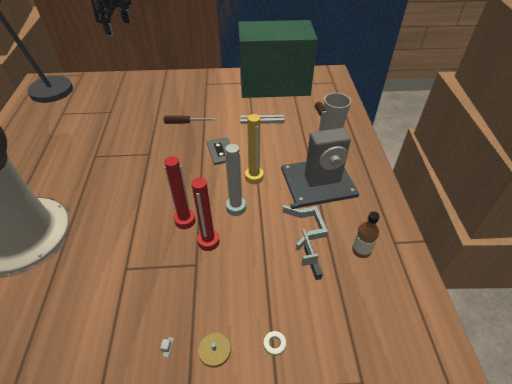

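Top view: grey magazine at about (264,222), reds at (298,245) and (275,265), yellow at (227,204), dock around (283,167), tab at (325,168). Side view: the magazine's foot is at (236,206) and the dock opening is at about (305,225).

```bash
cat >> h.py <<'E'
def W(S,th,P):
    c,s=np.cos(th),np.sin(th); P=np.atleast_2d(np.array(P,float))/1000
    return np.c_[S[0]+c*P[:,0]-s*P[:,1],S[1]+s*P[:,0]+c*P[:,1],P[:,2]]
E
python3 - <<'E'
from h import *
from scipy.optimize import least_squares
obs=[("top",(322,168),(-36,-118,39)),("top",(283,166),(0,0,0)),("top",(284,185),(-45,0,0)),
("side",(312,260),(-36,-118,39)),("side",(306,226),(0,0,0)),("side",(288,227),(-45,0,0))]
f=lambda p:np.concatenate([(proj(c,W(p[:2],p[2],m))[0]-u) for c,u,m in obs])
r=least_squares(f,[.68,-.02,.15],loss="soft_l1");p=r.x;print(p,np.round(r.fun,1))
print("red",onz("top",(275,265)),onz("side",(184,220)),onz("side",(208,241)),"mag",onz("side",(236,207)))
out=[]
for c,(x0,y0) in(("top",(240,110)),("side",(220,170))):
    im=cv2.imread(f"pics/{c}0.png");k=6 if c=="top" else 5
    cr=cv2.resize(im[y0:y0+90,x0:x0+ (66 if c=="top" else 80)] if 0 else im[y0:y0+100,x0:x0+ (100 if c=="top" else 110)],None,fx=3.8,fy=5,interpolation=cv2.INTER_CUBIC)
    def dr(P,col):
        u=(proj(c,W(p[:2],p[2],P))-[x0,y0]+.5)*[3.8,5]; cv2.polylines(cr,[u.astype(int)],False,col,1)
    for s in(1,-1): dr([(26,28*s,22),(-10,28*s,22),(-45,52*s,22)],(0,255,0))
    dr([(25,-28,22),(25,28,22)],(0,255,0))
    dr([(-19,-125,54),(-53,-125,54),(-53,-117,54),(-19,-117,54),(-19,-125,54)],(255,0,255))
    dr([(-10,60,0),(160,60,0),(160,235,0),(-10,235,0),(-10,60,0)],(255,255,0))
    out.append(cr)
cv2.imwrite("pics/c1.png",np.hstack(out))
E
```

```text
[ 0.67847968 -0.01665667  0.21448816] [ 1.5  1.3 -0.7  2.6  1.5 -2.6  0.  -1.3  0.  -2.2  0.6  1. ]
red [0.37903584 0.00940245 0.        ] [0.38158501 0.01489855 0.        ] [ 0.44178511 -0.05141689  0.        ] mag [0.50968777 0.04819687 0.        ]
```

View pics/c1.png

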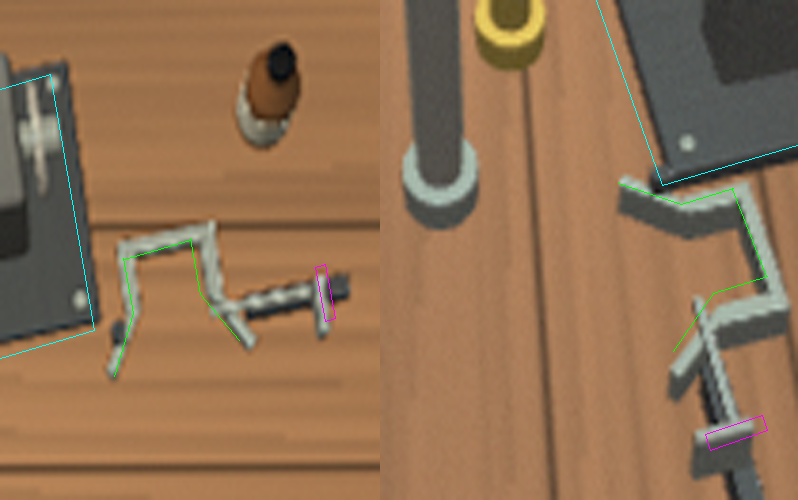

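The crop shows the fitted dock about 1 cm too far back and to the left. I'll refit on corners read from it.

```bash
python3 - <<'E'
from h import *
from scipy.optimize import least_squares
o={"top":(240,110),"side":(220,170)}
# crop px -> features; mid-thickness/inner edges on top z=22
obs=[("top",(134,252),(25,28,22)),("top",(205,238),(25,-28,22)),("top",(136,312),(-10,28,22)),("top",(214,301),(-10,-28,22)),
("top",(117,376),(-45,52,22)),("top",(250,340),(-45,-56,22)),
("side",(685,206),(-10,28,22)),("side",(733,192),(25,28,22)),("side",(765,296),(25,-28,22)),("side",(622,180),(-45,53,22)),("side",(672,370),(-45,-53,22))]
tab=[("top",(319,268),(-19,-121,54)),("top",(325,336),(-53,-121,54)),("side",(697,433),(-53,-121,54)),("side",(757,422),(-19,-121,54))]
def f(p):
    e=[]
    for L,q in((obs,0),(tab,p[3]*1000)):
        for c,u,m in L:
            e.append(proj(c,W(p[:2],p[2],np.array(m)+[0,q,0]))[0]-(np.array(u)/[3.8,5]+o[c]-.5))
    return np.concatenate(e)
r=least_squares(f,[.68,-.02,.2,0],loss="soft_l1",x_scale=[.01,.01,.1,.01]);p=r.x;print(p,np.round(r.fun.reshape(-1,2),1).tolist())
# magazine foot top ring centre from side crop (440,172) z=.02 ; top view
print("mag",onz("side",np.array((440,172))/[3.8,5]+o["side"]-.5,.02))
out=[]
for c,(x0,y0) in o.items():
    im=cv2.imread(f"pics/{c}0.png")
    cr=cv2.resize(im[y0:y0+100,x0:x0+(100 if c=="top" else 110)],None,fx=3.8,fy=5,interpolation=cv2.INTER_CUBIC)
    def dr(P,col):
        u=(proj(c,W(p[:2],p[2],P))-[x0,y0]+.5)*[3.8,5]; cv2.polylines(cr,[u.astype(int)],False,col,1)
    for s in(1,-1): dr([(26,28*s,22),(-10,28*s,22),(-45,52*s,22)],(0,255,0))
    dr([(25,-28,22),(25,28,22)],(0,255,0)); q=p[3]*1000
    dr([(-19,-125+q,54),(-53,-125+q,54),(-53,-117+q,54),(-19,-117+q,54),(-19,-125+q,54)],(255,0,255))
    dr([(-10,60,0),(160,60,0),(160,235,0),(-10,235,0),(-10,60,0)],(255,255,0))
    out.append(cr)
cv2.imwrite("pics/c2.png",np.hstack(out))
E
```

```text
[ 0.90514123 -0.03376432  0.04072641  0.00391938] [[3.3, -70.4], [2.2, -68.4], [3.3, -71.8], [0.5, -70.4], [1.3, -73.6], [0.5, -67.9], [-6.3, -0.4], [-5.2, 1.2], [-4.5, -1.4], [-6.9, -1.8], [-5.0, -4.8], [2.9, -65.8], [2.0, -68.7], [-0.5, -1.1], [-0.8, -0.3]]
mag [0.7565694  0.02513593 0.02      ]
```

View pics/c2.png

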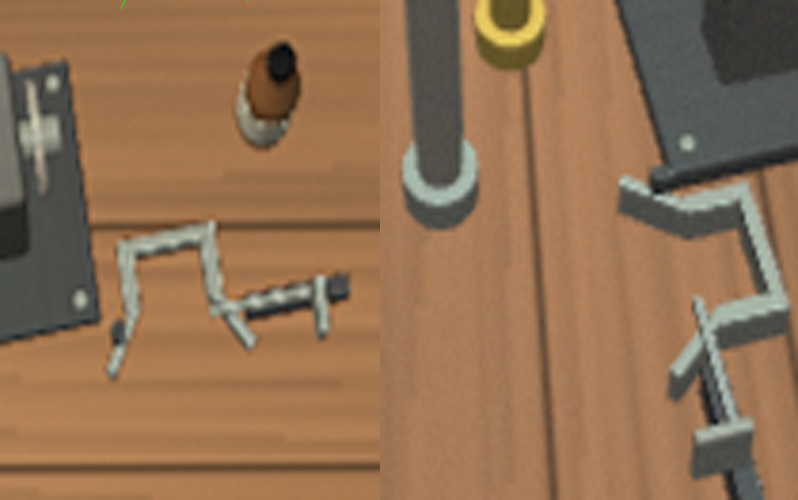

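I forgot the 380 px offset of the side crop, so I'm correcting that.

```bash
python3 - <<'E'
from h import *
from scipy.optimize import least_squares
o={"top":(240,110),"side":(220,170)}
obs=[("top",(134,252),(25,28,22)),("top",(205,238),(25,-28,22)),("top",(136,312),(-10,28,22)),("top",(214,301),(-10,-28,22)),
("top",(117,376),(-45,54,22)),("top",(250,343),(-45,-54,22)),
("side",(685-380,208),(-10,28,22)),("side",(738-380,194),(25,28,22)),("side",(770-380,292),(25,-28,22)),("side",(622-380,182),(-45,53,22)),("side",(672-380,370),(-45,-53,22))]
tab=[("top",(319,275),(-19,-121,54)),("top",(325,336),(-53,-121,54)),("side",(697-380,433),(-53,-121,54)),("side",(750-380,422),(-19,-121,54))]
def f(p):
    e=[]
    for L,q in((obs,0),(tab,p[3]*1000)):
        for c,u,m in L:
            e.append(proj(c,W(p[:2],p[2],np.array(m)+[0,q,0]))[0]-(np.array(u)/[3.8,5]+o[c]-.5))
    return np.concatenate(e)
r=least_squares(f,[.68,-.02,.2,0],loss="soft_l1",x_scale=[.01,.01,.1,.01]);p=r.x;print(p,np.round(r.fun.reshape(-1,2),1).tolist())
print("mag",onz("side",np.array((440-380,172))/[3.8,5]+o["side"]-.5,.02))
for c in("top","side"):
    print(c)
    for r in robot.regions_of("magazine",c)[:4]:
        ys,xs=np.nonzero(r["pixels"]);k=ys>=ys.max()-3;print(r["conf"],r["xy"],ys.max(),xs.min(),xs.max(),xs[k].mean())
out=[]
for c,(x0,y0) in o.items():
    im=cv2.imread(f"pics/{c}0.png")
    cr=cv2.resize(im[y0:y0+100,x0:x0+(100 if c=="top" else 110)],None,fx=3.8,fy=5,interpolation=cv2.INTER_CUBIC)
    def dr(P,col):
        u=(proj(c,W(p[:2],p[2],P))-[x0,y0]+.5)*[3.8,5]; cv2.polylines(cr,[u.astype(int)],False,col,1)
    for s in(1,-1): dr([(26,28*s,22),(-10,28*s,22),(-45,52*s,22)],(0,255,0))
    dr([(25,-28,22),(25,28,22)],(0,255,0)); q=p[3]*1000
    dr([(-19,-125+q,54),(-53,-125+q,54),(-53,-117+q,54),(-19,-117+q,54),(-19,-125+q,54)],(255,0,255))
    dr([(-10,60,0),(160,60,0),(160,235,0),(-10,235,0),(-10,60,0)],(255,255,0))
    out.append(cr)
cv2.imwrite("pics/c3.png",np.hstack(out))
E
```

```text
[ 0.67919692 -0.02356056  0.16497519  0.00941102] [[-0.1, 0.8], [-1.0, 0.6], [1.4, -0.3], [-1.3, -1.1], [0.0, -0.6], [-0.5, 0.1], [0.3, 1.2], [0.0, 1.5], [-0.5, -0.2], [0.2, 1.3], [-0.1, -1.5], [-0.2, 0.5], [0.3, -0.8], [-0.8, 0.5], [0.6, -0.5]]
mag [0.50859135 0.04141012 0.02      ]
top
0.71 [373.6, 237.2] 247 366 386 375.5
0.7 [225.3, 205.4] 213 219 236 228.41860465116278
0.69 [298.1, 243.1] 251 288 307 295.47058823529414
0.62 [264.7, 220.0] 230 255 270 262.8333333333333
side
0.97 [203.3, 218.3] 250 191 219 207.36065573770492
0.75 [234.1, 183.0] 216 225 245 235.0
0.7 [179.3, 195.4] 228 164 194 183.7450980392157
0.37 [366.5, 238.0] 257 352 377 362.5
```

View pics/c3.png

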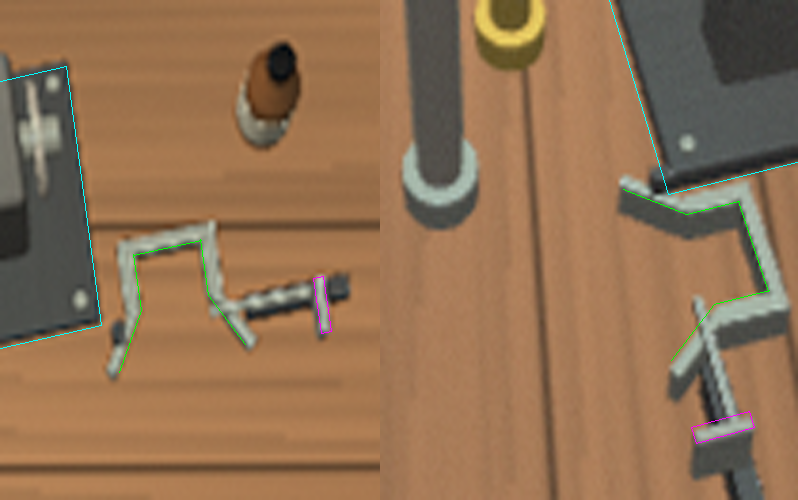

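The overlay now fits: seat (0.679,-0.024), axis at +9.5°, keeper at about 9 mm. The magazine is at about (0.506,0.043). I'll push it along azimuth -34° to the mouth axis, then turn the tool and push along the dock axis. The tool leans back-left, clear of the red magazine.

```bash
cat >> h.py <<'E'
from scipy.spatial.transform import Rotation as Ro
S=np.array([.6792,-.0236]); TH=.165
def tool(lean_az,tilt,face_az=None):
    "z leans; then turned about tool z so that -x faces face_az"
    a=np.radians(lean_az+180);t=np.radians(tilt)
    z=np.array([np.sin(t)*np.cos(a),np.sin(t)*np.sin(a),-np.cos(t)])
    f=np.radians(face_az if face_az is not None else lean_az+180); f=np.array([np.cos(f),np.sin(f),0])
    x=-(f-z*(f@z)); x/=np.linalg.norm(x)
    return Ro.from_matrix(np.c_[x,np.cross(z,x),z])
def cur():
    s=robot.read_state();q=s["tool_rot"];return np.array(s["ee_pos"]),Ro.from_quat([q[1],q[2],q[3],q[0]]),s
def to(pos,R=None):
    p,r,s=cur(); print("cm",np.round(r.inv().apply(np.array(pos)-p)*100,2), "deg",None if R is None else np.round((r.inv()*R).as_rotvec(degrees=True),1))
E
python3 - <<'E'
from h import *
to([.42,.11,.193],tool(146,34)); to([.42,.11,.193],tool(146,0.01))
p,r,s=cur(); c=robot.camera_params("wrist"); R=cv2.Rodrigues(np.array(c["rvec"]))[0]
print("cam in tool",r.inv().apply(-R.T@np.array(c["tvec"]).ravel()-p), s["clock"])
E
```

```text
cm [-3.595e+01 -3.317e+01 -3.000e-02] deg [  4.3 -33.8  14.2]
cm [-3.595e+01 -3.317e+01 -3.000e-02] deg [-0.  -0.  14.6]
cam in tool [ 0.08282494 -0.00054218 -0.18084246] 1.4
```

```bash
python3 -m inch '[-3,-2.76,0,0,0,0,-3,-2.76,0,0,0,0,-3,-2.76,0,0,0,0,-3,-2.76,0,0,0,0,-3,-2.76,0,0,0,0,-3,-2.76,0,0,0,0,-3,-2.76,0,0,0,0,-3,-2.76,0,0,0,0,-3,-2.76,0,0,0,0,-3,-2.76,0,0,0,0,-3,-2.76,0,0,0,0,-3,-2.76,0,0,0,0]' 0.6 20 && python3 -m inch '[0,0,0,0,0,7.3, 0,0,0,0,0,7.3, 0,0,0,0,-6.8,0, 0,0,0,0,-6.8,0, 0,0,0,0,-6.8,0, 0,0,0,0,-6.8,0, 0,0,0,0,-6.8,0,0,0,0,0,0,0]'
python3 - <<'E'
from h import *
M=np.array([.506,.043]);d=np.array([np.cos(np.radians(-34)),np.sin(np.radians(-34))])
to([*(M-.065*d),.06],tool(146,34)); to([*(M-.065*d),.009])
print(np.round(cur()[2]["joints"],2))
for n in ("top","side"):
    robot.camera(n)
    for r in robot.pinpoint("magazine",n)[:4]: print(n,r["conf"],r["xy"],onz(n,r["xy"]))
E
```

```text
clock: 2.6
ee_pos: [0.4212, 0.1087, 0.193]
tool_rot: [0.0, 0.169, 0.986, 0.0]
ft_force: [1.5, 0.4, 0.4]
width: 0.2
finger_force: 0.0
clock: 3.4
ee_pos: [0.4177, 0.1115, 0.19]
tool_rot: [0.278, 0.277, 0.916, -0.086]
ft_force: [-0.6, 0.7, 0.1]
width: 0.2
finger_force: 0.0
cm [ 3.39 -0.72 13.39] deg [-0.  -0.1  0.3]
cm [ 6.23 -0.7  17.62] deg None
[ 0.34 -0.48  2.28 -0.55  1.03 -0.43]
top 0.71 [229.0, 206.7] [0.5586445  0.15065256 0.        ]
top 0.62 [273.5, 264.2] [0.38146955 0.01396492 0.        ]
top 0.52 [295.9, 245.2] [ 0.43889378 -0.05547568  0.        ]
top 0.47 [263.7, 222.6] [0.50876637 0.04305997 0.        ]
side 0.9 [207.2, 242.2] [ 0.44001552 -0.05468339  0.        ]
side 0.79 [183.5, 222.4] [0.38089253 0.00751847 0.        ]
side 0.68 [256.4, 177.4] [0.56788588 0.15015503 0.        ]
```

```bash
python3 -m inch '[0.85,-0.18,3.35,0,0,0,0.85,-0.18,3.35,0,0,0,0.85,-0.18,3.35,0,0,0,0.85,-0.18,3.35,0,0,0,0.7,0,1.06,0,0,0,0.7,0,1.06,0,0,0,0.7,0,1.06,0,0,0,0.5,0,0.75,0,0,0,0,0,0,0,0,0]'
python3 - <<'E'
from h import *
p,r,s=cur();print(r.as_matrix().round(3))
im=robot.camera("side"); cv2.imwrite("pics/s2.png",cv2.resize(im[120:280,120:320,::-1],None,fx=3.5,fy=3.5))
E
```

```text
clock: 4.5
ee_pos: [0.456, 0.0765, 0.0148]
tool_rot: [0.279, 0.281, 0.914, -0.086]
ft_force: [-0.4, -0.2, 0.1]
width: 0.199
finger_force: 0.0
[[-0.687  0.562  0.461]
 [ 0.466  0.827 -0.314]
 [-0.558 -0.001 -0.83 ]]
```

View pics/s2.png

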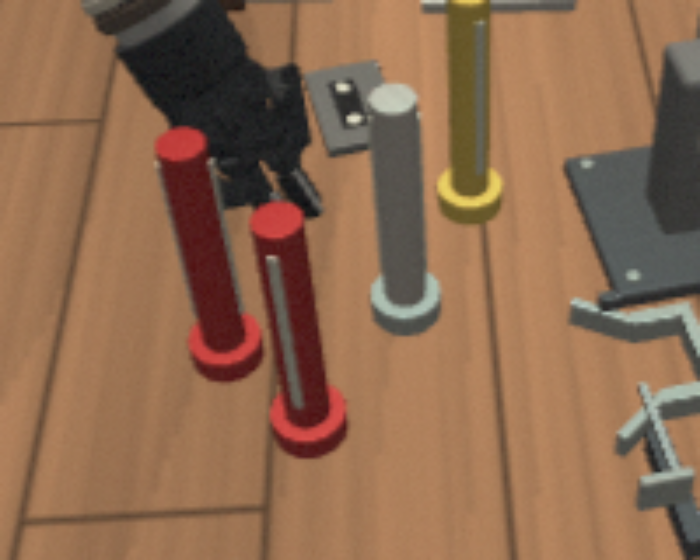

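The side view shows the reds at left and the grey magazine clear at (405,300) in the crop. The gripper is leaning behind it with a small gap between the fingers. Next I'll lower it a little and ease into contact.

```bash
python3 -m inch '[0.22,0,0.33,0,0,0,-0.83,0,0.56,0,0,0,-0.5,0,0.335,0,0,0,-0.17,0,0.112,0,0,0,-0.17,0,0.112,0,0,0,-0.17,0,0.112,0,0,0,-0.17,0,0.112,0,0,0,-0.17,0,0.112,0,0,0,-0.17,0,0.112,0,0,0,-0.17,0,0.112,0,0,0,-0.17,0,0.112,0,0,0,-0.17,0,0.112,0,0,0]'
python3 - <<'E'
from h import *
robot.camera("top"); robot.camera("side")
for n in ("top","side"):
    for r in robot.pinpoint("magazine",n)[:4]: print(n,r["conf"],r["xy"],onz(n,r["xy"]))
E
```

```text
clock: 5.75
ee_pos: [0.4843, 0.0586, 0.0117]
tool_rot: [0.28, 0.28, 0.914, -0.085]
ft_force: [0.4, 0.1, 0.5]
width: 0.198
finger_force: 0.0
top 0.83 [298.1, 245.6] [ 0.4376454  -0.06221924  0.        ]
top 0.69 [224.8, 206.1] [0.56057302 0.16372631 0.        ]
top 0.66 [264.6, 224.5] [0.50287869 0.04031588 0.        ]
top 0.55 [273.8, 263.6] [0.3832783  0.01302964 0.        ]
side 0.77 [238.6, 206.9] [ 5.16260484e-01  4.80963329e-02 -1.11022302e-16]
side 0.74 [209.0, 238.5] [ 0.44394171 -0.04445008  0.        ]
side 0.74 [185.3, 223.9] [0.38556972 0.00260854 0.        ]
side 0.63 [258.0, 177.5] [0.57221658 0.14949117 0.        ]
```

```bash
R='-0.21,0,0.14,0,0,0'; python3 -m inch '[-0.21,0,0.14,0,0,0,-0.21,0,0.14,0,0,0,-0.21,0,0.14,0,0,0,-0.21,0,0.14,0,0,0,-0.21,0,0.14,0,0,0,-0.21,0,0.14,0,0,0,-0.21,0,0.14,0,0,0,-0.21,0,0.14,0,0,0,-0.21,0,0.14,0,0,0,-0.21,0,0.14,0,0,0,-0.21,0,0.14,0,0,0,-0.21,0,0.14,0,0,0]'
python3 - <<'E'
from h import *
im=robot.camera("side"); cv2.imwrite("pics/s3.png",cv2.resize(im[120:280,140:340,::-1],None,fx=3.5,fy=3.5))
robot.camera("top")
for n in ("top","side"):
    for r in robot.pinpoint("magazine",n)[:4]: print(n,r["conf"],r["xy"],onz(n,r["xy"]))
E
```

```text
clock: 7.15
ee_pos: [0.5092, 0.0418, 0.0118]
tool_rot: [0.279, 0.28, 0.915, -0.085]
ft_force: [-3.2, 2.1, 2.1]
width: 0.199
finger_force: 1.7
top 0.84 [227.2, 207.7] [0.55554432 0.15623986 0.        ]
top 0.8 [295.9, 244.7] [ 0.44042074 -0.05550065  0.        ]
top 0.56 [263.8, 223.8] [0.50505296 0.04277605 0.        ]
top 0.46 [272.1, 263.6] [0.38329893 0.01822931 0.        ]
side 0.81 [256.8, 178.3] [0.56875413 0.14664278 0.        ]
side 0.62 [183.2, 223.5] [0.38040637 0.00417489 0.        ]
side 0.61 [234.6, 206.9] [0.50616209 0.04876034 0.        ]
side 0.57 [208.5, 241.0] [ 0.44294922 -0.05149497  0.        ]
```

View pics/s3.png

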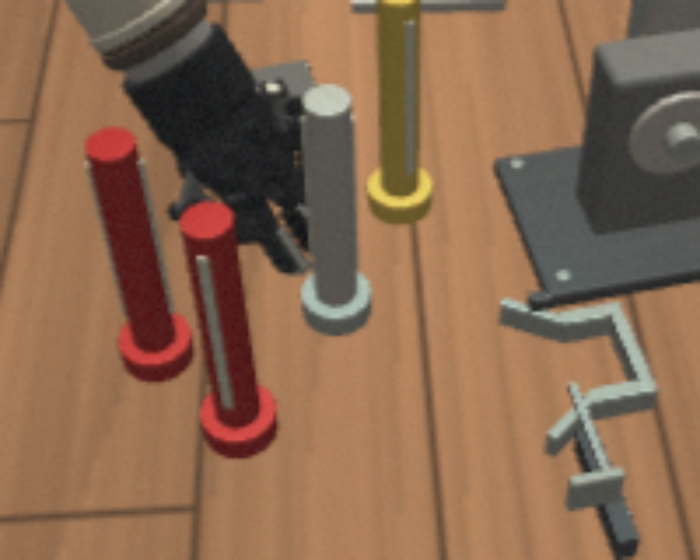

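The foot hasn't moved (337,300 in the crop), yet the TCP reads at its centre. I'll check where the model says the fingertips are in that picture.

```bash
python3 - <<'E'
from h import *
p,r,s=cur();print(p,s["width"],s["ft_force"],s["finger_force"],s["moment"])
P=[p+r.apply(v) for v in ([0,0,0],[0,.02,0],[0,-.02,0],[0,0,-.02],[.011,0,0],[-.011,0,0],[0,0,-.073])]
print(((proj("side",P)-[140,120])*3.5).round())
print(((proj("side",[[.507,.0425,0],[.507,.0425,.2],[.507,.0425,.02],[.44,-.055,.2],[.44,-.055,0]])-[140,120])*3.5).round())
im=robot.camera("wrist");cv2.imwrite("pics/w3.png",im[:,:,::-1])
print(proj("wrist",P).round())
E
```

```text
[0.50909163 0.04185274 0.01173015] 0.20141345958029333 [-0.94443964  1.62230598 -0.25533206] 0.90945890173316 [0.35408703 0.30770443 0.12198939]
[[335. 301.]
 [350. 282.]
 [319. 319.]
 [320. 279.]
 [324. 301.]
 [345. 300.]
 [281. 221.]]
[[332. 311.]
 [318.  99.]
 [331. 293.]
 [199. 220.]
 [235. 428.]]
[[260. 227.]
 [292. 227.]
 [228. 227.]
 [260. 242.]
 [260. 211.]
 [260. 243.]
 [261. 302.]]
```

View pics/w3.png

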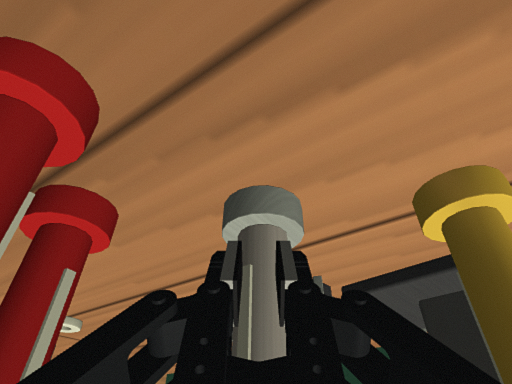

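The wrist view (upside down, from the robot's side) shows the partly open fingertips standing just above the foot's rim, touching the tube lightly at (240-285,240). They stand farther back than I assumed. The magazine is unmoved. I'll back off, shut the fingers so the tips reach the TCP, and push again lower down.

```bash
python3 -m inch '[0.42,0,-0.28,0,0,0,0.83,0,-0.56,0,0,0,0.83,0,-0.56,0,0,0,0.83,0,-0.56,0,0,0,0.83,0,-0.56,0,0,0,0.83,0,-0.56,0,0,0,0,0,0,0,0,0,0,0,0,0,0,0,0,0,0,0,0,0,0,0,0,0,0,0]' 1 
python3 - <<'E'
from h import *
p,r,s=cur();print(r.as_matrix().round(3))
im=robot.camera("wrist");cv2.imwrite("pics/w4.png",im[::-1,::-1,::-1])
P=[p+r.apply(v) for v in ([0,0,0],[0,.0145,0],[0,-.0145,0],[.011,0,0],[-.011,0,0])]
print((np.array([511,383])-proj("wrist",P)).round())
f=lambda x,y:(np.array([511,383])-proj("wrist",[[x,y,0],[x,y,.02],[x,y,.2]])).round()
print(f(.507,.0425))
E
```

```text
clock: 8.4
ee_pos: [0.4639, 0.0724, 0.012]
tool_rot: [0.28, 0.28, 0.914, -0.086]
ft_force: [0.3, 0.4, 0.2]
width: 0.005
finger_force: 0.0
[[-0.687  0.56   0.464]
 [ 0.464  0.829 -0.313]
 [-0.559  0.    -0.829]]
[[251. 156.]
 [228. 156.]
 [274. 156.]
 [251. 172.]
 [251. 140.]]
[[ 252.  134.]
 [ 252.  110.]
 [ 252. -321.]]
```

View pics/w4.png

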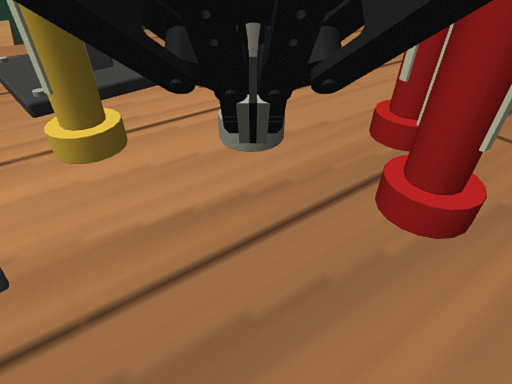

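```bash
python3 -m inch '[0.056,0,0.083,0,0,0,0.056,0,0.083,0,0,0,0,0,0,0,0,0]'; python3 -m inch '[0.056,0,0.083,0,0,0,0.056,0,0.083,0,0,0,0,0,0,0,0,0]'; python3 -m inch '[0.056,0,0.083,0,0,0,0.056,0,0.083,0,0,0,0,0,0,0,0,0]'
```

```text
clock: 8.75
ee_pos: [0.4634, 0.0725, 0.0096]
tool_rot: [0.279, 0.28, 0.915, -0.086]
ft_force: [0.4, 0.3, 0.2]
width: 0.0
finger_force: 0.0
clock: 9.05
ee_pos: [0.4634, 0.0726, 0.0077]
tool_rot: [0.279, 0.28, 0.915, -0.086]
ft_force: [0.2, 0.2, 0.3]
width: -0.0
finger_force: 0.0
clock: 9.35
ee_pos: [0.4634, 0.0726, 0.0057]
tool_rot: [0.279, 0.28, 0.915, -0.086]
ft_force: [1.3, 0.3, -0.2]
width: 0.0
finger_force: 0.0
```

```bash
python3 -m inch '[-0.42,0,0.28,0,0,0,-0.42,0,0.28,0,0,0,-0.21,0,0.14,0,0,0,-0.21,0,0.14,0,0,0,-0.21,0,0.14,0,0,0,-0.21,0,0.14,0,0,0,-0.21,0,0.14,0,0,0,-0.21,0,0.14,0,0,0,-0.21,0,0.14,0,0,0,-0.21,0,0.14,0,0,0,-0.21,0,0.14,0,0,0]'
python3 -m inch '[-0.21,0,0.14,0,0,0,-0.21,0,0.14,0,0,0,-0.21,0,0.14,0,0,0,-0.21,0,0.14,0,0,0,-0.21,0,0.14,0,0,0]'
python3 - <<'E'
from h import *
im=robot.camera("side"); cv2.imwrite("pics/s5.png",cv2.resize(im[120:280,140:340,::-1],None,fx=3.5,fy=3.5))
robot.camera("top")
for n in ("top","side"):
    for r in robot.pinpoint("magazine",n)[:4]: print(n,r["conf"],r["xy"],onz(n,r["xy"]))
E
```

```text
clock: 10.45
ee_pos: [0.4909, 0.0541, 0.006]
tool_rot: [0.28, 0.28, 0.914, -0.086]
ft_force: [-0.8, -0.4, -0.3]
width: 0.003
finger_force: 0.0
clock: 10.95
ee_pos: [0.5014, 0.047, 0.0061]
tool_rot: [0.28, 0.28, 0.914, -0.086]
ft_force: [-0.1, 0.2, -0.0]
width: -0.0
finger_force: 0.0
top 0.78 [228.7, 206.2] [0.56021061 0.15159111 0.        ]
top 0.68 [296.2, 245.5] [ 0.43797412 -0.05638304  0.        ]
top 0.52 [376.2, 237.4] [ 0.46176752 -0.303278    0.        ]
top 0.19 [286.8, 181.3] [ 0.63783978 -0.03021388  0.        ]
side 0.97 [186.3, 224.5] [0.38810755 0.00060906 0.        ]
side 0.92 [257.6, 175.0] [0.57176039 0.1592023  0.        ]
side 0.66 [209.3, 238.2] [ 0.44462388 -0.04363702  0.        ]
side 0.55 [237.5, 209.5] [ 5.13240626e-01  3.97236162e-02 -1.11022302e-16]
```

View pics/s5.png

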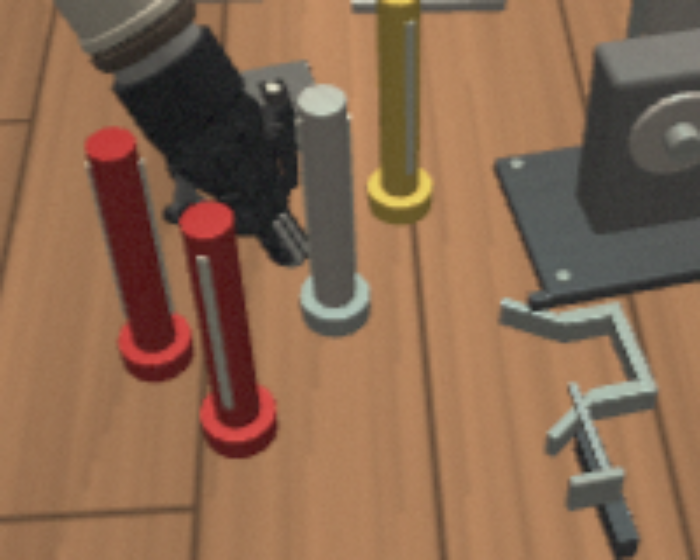

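The tip actually ends at about (300,262) in the crop, 15–30 mm short of the reported TCP, so it passes over the foot. I'll back off and find the bench by touch.

```bash
python3 -m inch '[0.83,0,-0.56,0,0,0,0.83,0,-0.56,0,0,0,0.83,0,-0.56,0,0,0,0.83,0,-0.56,0,0,0,0.83,0,-0.56,0,0,0,0,0,0,0,0,0]'; for i in 1; do python3 -m inch '[0.056,0,0.083,0,0,0,0.056,0,0.083,0,0,0,0.056,0,0.083,0,0,0,0,0,0,0,0,0]'; done;  python3 -m inch '[0.056,0,0.083,0,0,0,0.056,0,0.083,0,0,0,0.056,0,0.083,0,0,0,0,0,0,0,0,0]'
```

```text
clock: 11.75
ee_pos: [0.4584, 0.076, 0.0057]
tool_rot: [0.279, 0.279, 0.915, -0.085]
ft_force: [0.7, -0.4, 0.3]
width: 0.001
finger_force: 0.0
clock: 12.15
ee_pos: [0.4598, 0.0749, 0.0029]
tool_rot: [0.279, 0.28, 0.914, -0.086]
ft_force: [0.2, 0.1, 0.8]
width: -0.001
finger_force: 0.0
clock: 12.55
ee_pos: [0.4596, 0.0751, -0.0001]
tool_rot: [0.279, 0.28, 0.915, -0.086]
ft_force: [0.3, 0.1, 1.4]
width: 0.001
finger_force: 0.0
```

```bash
python3 -m inch '[0.056,0,0.083,0,0,0,0.056,0,0.083,0,0,0,0.056,0,0.083,0,0,0,0,0,0,0,0,0]';  python3 -m inch '[0.056,0,0.083,0,0,0,0.056,0,0.083,0,0,0,0,0,0,0,0,0]'
python3 - <<'E'
from h import *
im=robot.camera("side"); cv2.imwrite("pics/s6.png",cv2.resize(im[140:240,160:280,::-1],None,fx=5,fy=5,interpolation=2))
p,r,s=cur();print(((proj("side",[p,p-r.apply([0,0,.0187])])-[160,140])*5).round())
E
```

```text
clock: 12.95
ee_pos: [0.4595, 0.0751, -0.0031]
tool_rot: [0.279, 0.28, 0.915, -0.086]
ft_force: [0.1, -0.1, 0.2]
width: 0.001
finger_force: 0.0
clock: 13.25
ee_pos: [0.4596, 0.0752, -0.0051]
tool_rot: [0.279, 0.28, 0.915, -0.086]
ft_force: [0.3, -0.6, -0.3]
width: -0.003
finger_force: 0.0
[[282. 306.]
 [263. 279.]]
```

View pics/s6.png

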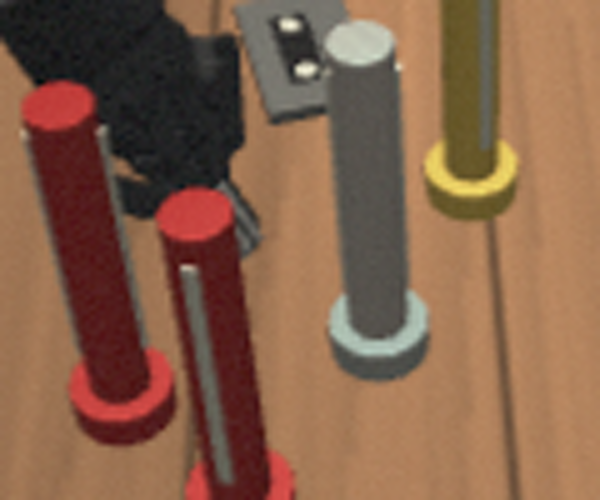

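The side crop shows the tip at about (255,240), well above the projected TCP at (282,306). I'll triangulate the real tip from the two earlier views, without more pictures.

```bash
python3 - <<'E'
from h import *
from scipy.optimize import least_squares
p,r,s=cur()
# wrist ray in tool frame (flipped px (252,143) -> orig)
c,d=ray("wrist",(511-252,383-143)); co=r.inv().apply(c-p); do=r.inv().apply(d)
obs=[((.5014,.047,.0061),(140+297/3.5,120+265/3.5)),(tuple(p),(160+256/5,140+242/5)),((.456,.0765,.0148),(120+305/3.5,120+208/3.5))]
def f(l): return np.concatenate([proj("side",np.array(P)+r.apply(co+l*do))[0]-u for P,u in obs])
q=least_squares(f,[.2]);o=co+q.x*do;print("tip in tool",o,"world off",r.apply(o),q.fun.round(1), "tip",p+r.apply(o))
g=least_squares(lambda o:np.concatenate([proj("side",np.array(P)+r.apply(o))[0]-u for P,u in obs]+[[0.1*(o[1])*1000]]),[0,0,-.02]);print(g.x,g.fun.round(1))
# self-check calibration on known yellow/red? reported kinematics: 
print(np.round(s["joints"],3))
E
```

```text
tip in tool [ 0.00839874 -0.00062255 -0.03443183] world off [-0.02207471  0.01415     0.02385291] [-1.7  0.2 -4.1  3.  -2.3  6.3] tip [0.43755301 0.08930354 0.01884538]
[-0.01165224 -0.00213168 -0.04397479] [ 1.3 -2.9 -1.6 -0.1  0.3  3.1 -0.2]
[ 1.990e-01  1.000e-03  2.363e+00 -9.220e-01  5.230e-01 -2.000e-02]
```

```bash
python3 -m inch '[0.112,0,0.166,0,0,0,0.112,0,0.166,0,0,0,0.112,0,0.166,0,0,0,0,0,0,0,0,0]';  python3 -m inch '[0.112,0,0.166,0,0,0,0.056,0,0.083,0,0,0,0,0,0,0,0,0]'
```

```text
clock: 13.7
ee_pos: [0.4594, 0.0751, -0.0114]
tool_rot: [0.279, 0.28, 0.915, -0.086]
ft_force: [1.3, -0.3, -0.2]
width: 0.001
finger_force: 0.0
clock: 14.0
ee_pos: [0.4596, 0.0752, -0.0141]
tool_rot: [0.279, 0.28, 0.915, -0.086]
ft_force: [-0.6, -0.9, -0.2]
width: -0.001
finger_force: 0.0
```

```bash
python3 -m inch '[0.084,0,0.125,0,0,0,0.084,0,0.125,0,0,0,0,0,0,0,0,0]';  python3 -m inch '[0.084,0,0.125,0,0,0,0,0,0,0,0,0]'; python3 -m inch '[0.056,0,0.083,0,0,0,0.056,0,0.083,0,0,0,0,0,0,0,0,0]'
```

```text
clock: 14.3
ee_pos: [0.4596, 0.0751, -0.0172]
tool_rot: [0.279, 0.28, 0.915, -0.086]
ft_force: [0.6, -0.3, 0.6]
width: 0.003
finger_force: 0.0
clock: 14.5
ee_pos: [0.4596, 0.0751, -0.0186]
tool_rot: [0.279, 0.28, 0.915, -0.086]
ft_force: [-0.3, 0.9, 0.3]
width: -0.001
finger_force: 0.0
clock: 14.8
ee_pos: [0.4596, 0.0751, -0.0206]
tool_rot: [0.279, 0.28, 0.915, -0.086]
ft_force: [-0.1, -0.1, -0.4]
width: 0.001
finger_force: 0.0
```

```bash
python3 -m inch '[0.084,0,0.125,0,0,0,0,0,0,0,0,0]';  python3 -m inch '[0.084,0,0.125,0,0,0,0,0,0,0,0,0]'; python3 -m inch '[0.084,0,0.125,0,0,0,0,0,0,0,0,0]'
```

```text
clock: 15.0
ee_pos: [0.4596, 0.0751, -0.0221]
tool_rot: [0.279, 0.28, 0.915, -0.086]
ft_force: [0.1, 0.9, 0.0]
width: -0.003
finger_force: 0.0
clock: 15.2
ee_pos: [0.4596, 0.0751, -0.0237]
tool_rot: [0.279, 0.28, 0.915, -0.086]
ft_force: [0.2, -0.3, -0.3]
width: 0.005
finger_force: 0.0
clock: 15.4
ee_pos: [0.4596, 0.0751, -0.0252]
tool_rot: [0.279, 0.28, 0.915, -0.086]
ft_force: [0.3, -0.4, -0.3]
width: -0.002
finger_force: 0.0
```

```bash
python3 - <<'E'
from h import *
for c in("side","top"):
    b=cv2.imread(f"pics/{c}0.png").astype(int); im=robot.camera(c)[:,:,::-1].astype(int)
    m=np.abs(b-im).sum(2)>70
    x0,x1,y0,y1=(195,226,168,206) if c=="side" else (228,268,205,245)
    print(c,x0,y0); print("\n".join("".join("#" if v else "." for v in row) for row in m[y0:y1,x0:x1]))
p,r,s=cur(); print(proj("side",[p,p-r.apply([0,0,.03])]),proj("top",[p,p-r.apply([0,0,.03])]))
E
```

```text
side 195 168
###############................
###############................
###############................
###############................
###############................
###############................
###############................
##############.................
#############..................
############...................
#........###...................
..........##...................
...........#...................
...........#...................
...........##..................
............##.................
............###................
.............##................
.............###...............
............#####..............
............#####..............
............###.##.............
.............####..............
..............###..............
..............###..............
.............#####.............
.............#####.............
..............##...............
..............#................
...............................
...............................
...............................
...............................
...............................
[... 1198 characters left out ...]
........
........................................
........................................
........................................
........................................
........................................
........................................
........................................
........................................
........................................
........................................
........................................
..................##....................
###########......#######................
############.....#######................
[[217.04780412 206.27453094]
 [210.92749628 197.55954015]] [[253.41816497 238.76803982]
 [250.3677979  243.12945381]]
```

The real tips stand about 33 mm behind the reported TCP, and both cameras agree. They are now about 2 mm above the bench and 76 mm behind the magazine along the push line. I'll approach and push.

```bash
python3 -m inch '[-0.11,0,-0.17,0,0,0,-0.5,0,0.335,0,0,0,-0.5,0,0.335,0,0,0,-0.5,0,0.335,0,0,0,-0.5,0,0.335,0,0,0,-0.5,0,0.335,0,0,0,-0.25,0,0.167,0,0,0,-0.25,0,0.167,0,0,0]'; python3 -m inch '[-0.17,0,0.112,0,0,0,-0.17,0,0.112,0,0,0,-0.17,0,0.112,0,0,0,-0.17,0,0.112,0,0,0,-0.17,0,0.112,0,0,0,-0.17,0,0.112,0,0,0,-0.17,0,0.112,0,0,0]';  python3 -m inch '[-0.17,0,0.112,0,0,0,-0.17,0,0.112,0,0,0,-0.17,0,0.112,0,0,0]'
cat >> h.py <<'E'
def mag(gx,gy,cams=("top","side")):
    "foot positions near guess, as seen"
    for n in cams:
        robot.camera(n)
        for r in robot.pinpoint("magazine",n):
            X=onz(n,r["xy"])[:2]
            if np.hypot(X[0]-gx,X[1]-gy)<.04: print(n,round(r["conf"],2),X.round(4))
E
python3 -c "
from h import *
mag(.512,.04)"
```

```text
clock: 16.3
ee_pos: [0.4898, 0.0547, -0.0229]
tool_rot: [0.28, 0.28, 0.914, -0.086]
ft_force: [0.2, 0.2, 0.1]
width: 0.001
finger_force: 0.0
clock: 17.0
ee_pos: [0.5012, 0.0471, -0.0228]
tool_rot: [0.279, 0.28, 0.915, -0.086]
ft_force: [-2.9, 1.7, 2.2]
width: 0.001
finger_force: 1.7
clock: 17.3
ee_pos: [0.5064, 0.0435, -0.0227]
tool_rot: [0.279, 0.28, 0.915, -0.086]
ft_force: [-1.7, 1.5, 0.2]
width: 0.002
finger_force: 1.2
top 0.54 [0.5208 0.0334]
side 0.91 [0.5152 0.0311]
```

Contact: the foot slides with about 3 N. I'll carry on along the line.

```bash
python3 -m inch '[-0.25,0,0.168,0,0,0,-0.33,0,0.223,0,0,0,-0.33,0,0.223,0,0,0,-0.33,0,0.223,0,0,0,-0.33,0,0.223,0,0,0,-0.33,0,0.223,0,0,0,-0.33,0,0.223,0,0,0,-0.33,0,0.223,0,0,0,-0.33,0,0.223,0,0,0,-0.33,0,0.223,0,0,0,-0.33,0,0.223,0,0,0,-0.17,0,0.112,0,0,0]'; python3 -c "
from h import *
mag(.553,.01)"
```

```text
clock: 18.7
ee_pos: [0.5441, 0.0182, -0.0226]
tool_rot: [0.28, 0.28, 0.914, -0.086]
ft_force: [-0.9, 0.8, -0.5]
width: 0.002
finger_force: 0.9
top 0.69 [0.5562 0.0141]
side 0.95 [0.5529 0.02  ]
```

```bash
python3 -m inch '[-0.25,0,0.168,0,0,0,-0.33,0,0.223,0,0,0,-0.33,0,0.223,0,0,0,-0.33,0,0.223,0,0,0,-0.33,0,0.223,0,0,0,-0.33,0,0.223,0,0,0,-0.33,0,0.223,0,0,0,-0.33,0,0.223,0,0,0,-0.33,0,0.223,0,0,0,-0.33,0,0.223,0,0,0,-0.33,0,0.223,0,0,0,-0.17,0,0.112,0,0,0]'; python3 -c "
from h import *
mag(.592,-.015)"
```

```text
clock: 20.1
ee_pos: [0.5812, -0.0069, -0.0226]
tool_rot: [0.28, 0.28, 0.914, -0.086]
ft_force: [-4.0, 2.6, 2.8]
width: 0.002
finger_force: 1.9
top 0.61 [ 0.5881 -0.0055]
side 0.91 [ 0.5863 -0.0123]
```

```bash
python3 -m inch '[-0.25,0,0.168,0,0,0,-0.33,0,0.223,0,0,0,-0.33,0,0.223,0,0,0,-0.33,0,0.223,0,0,0,-0.33,0,0.223,0,0,0,-0.33,0,0.223,0,0,0,-0.33,0,0.223,0,0,0,-0.33,0,0.223,0,0,0,-0.25,0,0.168,0,0,0,-0.1,0,0.067,0,0,0,0,0,0,0,0,0]'; python3 -c "
from h import *
mag(.62,-.032);mag(.62,-.032)"
```

```text
clock: 21.4
ee_pos: [0.6102, -0.0264, -0.0226]
tool_rot: [0.28, 0.28, 0.914, -0.086]
ft_force: [-0.4, -0.3, -1.0]
width: 0.003
finger_force: 0.2
side 0.69 [ 0.6213 -0.0342]
top 0.75 [ 0.621 -0.035]
side 0.82 [ 0.6194 -0.0254]
```

```bash
python3 -m inch '[0.83,0,-0.56,0,0,0,0.83,0,-0.56,0,0,0,0.83,0,-0.56,0,0,0,0.83,0,-0.56,0,0,0,0.83,0,-0.56,0,0,0,-0.56,0,-0.83,0,0,0,0,0,0,0,0,0]'; cat >> h.py <<'E'
def tool2(face_az):
    "y faces face_az horizontally, z as lean 146 tilt 34.2"
    R=tool(146,34.2).as_matrix(); z=R[:,2]; f=np.radians(face_az); f=np.array([np.cos(f),np.sin(f),0])
    n=np.cross([0,0,1],f); # horizontal lateral; y perpendicular to z with no lateral part
    y=f-z*(f@z); y/=np.linalg.norm(y); return Ro.from_matrix(np.c_[np.cross(y,z),y,z])
def wtip(x,y,z,R): return W(S,TH,(x,y,z))[0]+.033*R.apply([0,0,1])
E
python3 - <<'E'
from h import *
R=tool2(9.5); print(R.as_matrix().round(3)); T=wtip(-120,0,10,R); print(T); to(T,R)
print(np.round(cur()[2]["joints"],2))
E
```

```text
clock: 22.5
ee_pos: [0.5689, 0.0024, -0.0115]
tool_rot: [0.281, 0.279, 0.914, -0.085]
ft_force: [0.6, 0.1, 0.6]
width: -0.0
finger_force: 0.0
[[-0.149  0.872  0.466]
 [ 0.893  0.321 -0.314]
 [-0.424  0.369 -0.827]]
[ 0.57620741 -0.05368261 -0.01729366]
cm [-2.78 -4.24  2.57] deg [ 0.  -0.1 41.1]
[-0.02  0.2   2.17 -0.89  0.4  -0.24]
```

```bash
python3 -m inch '[0,0,0,0,0,6.85,0,0,0,0,0,6.85,0,0,0,0,0,6.85,0,0,0,0,0,6.85,0,0,0,0,0,6.85,0,0,0,0,0,6.85,0,0,0,0,0,0]'
python3 - <<'E'
from h import *
R=tool2(9.5); to(wtip(-120,0,10,R),R); to(wtip(-120,0,4,R)); r=cur()[1]; print("per cm fwd",r.inv().apply(W((0,0),TH,(10,0,0))[0]*100).round(3))
print(np.round(cur()[2]["joints"],2))
E
```

```text
clock: 23.2
ee_pos: [0.5684, 0.0018, -0.0127]
tool_rot: [0.292, 0.583, 0.758, 0.018]
ft_force: [0.5, -0.2, -0.7]
width: -0.002
finger_force: 0.0
cm [-4.89 -1.26  2.48] deg [-0.1 -0.1 -0.1]
cm [-4.64 -1.48  2.97] deg None
per cm fwd [-0.001  0.914  0.406]
[-0.03  0.2   2.17 -0.89  0.4   0.48]
```

```bash
python3 -m inch '[-0.93,-0.3,0.59,0,0,0,-0.93,-0.3,0.59,0,0,0,-0.93,-0.3,0.59,0,0,0,-0.93,-0.3,0.59,0,0,0,-0.93,-0.28,0.6,0,0,0,0,0,0,0,0,0]'
python3 -m inch '[0,0.37,0.16,0,0,0,0,0.37,0.16,0,0,0,0,0.27,0.12,0,0,0,0,0.18,0.08,0,0,0,0,0.18,0.08,0,0,0,0,0.18,0.08,0,0,0,0,0.18,0.08,0,0,0,0,0.18,0.08,0,0,0]'
python3 - <<'E'
from h import *
p,r,s=cur(); t=p-.033*r.apply([0,0,1]); d=t[:2]-S; c,sn=np.cos(TH),np.sin(TH); print("tip winder",(c*d[0]+sn*d[1]).round(4),(c*d[1]-sn*d[0]).round(4),t[2].round(4))
mag(.62,-.032)
E
```

```text
clock: 23.8
ee_pos: [0.5762, -0.0556, -0.0232]
tool_rot: [0.292, 0.584, 0.758, 0.018]
ft_force: [-0.6, 1.0, -0.0]
width: -0.001
finger_force: 0.0
clock: 24.6
ee_pos: [0.5969, -0.0503, -0.023]
tool_rot: [0.292, 0.583, 0.758, 0.018]
ft_force: [0.4, 0.1, 0.5]
width: -0.001
finger_force: 0.0
tip winder -0.0989 -0.0001 0.0044
top 0.56 [ 0.6226 -0.0353]
side 0.88 [ 0.6189 -0.034 ]
```

```bash
python3 -m inch '[0,0.18,0.08,0,0,0,0,0.18,0.08,0,0,0,0,0.18,0.08,0,0,0,0,0.18,0.08,0,0,0]';python3 -m inch '[0,0.23,0.1,0,0,0,0,0.23,0.1,0,0,0,0,0.23,0.1,0,0,0,0,0.23,0.1,0,0,0,0,0.23,0.1,0,0,0,0,0.23,0.1,0,0,0]'
cat >> h.py <<'E'
def rep():
    p,r,s=cur(); t=p-.033*r.apply([0,0,1]); d=t[:2]-S; c,sn=np.cos(TH),np.sin(TH); print("tip winder",(c*d[0]+sn*d[1]).round(4),(c*d[1]-sn*d[0]).round(4),t[2].round(4))
    for n in("top","side"):
        robot.camera(n)
        for q in robot.pinpoint("magazine",n):
            X=onz(n,q["xy"])[:2]-S
            if np.hypot(*X)<.08: print(n,round(q["conf"],2),"mag winder",(c*X[0]+sn*X[1]).round(4),(c*X[1]-sn*X[0]).round(4))
E
python3 -c "
from h import *
rep()"
```

```text
clock: 25.2
ee_pos: [0.6048, -0.049, -0.0229]
tool_rot: [0.292, 0.583, 0.758, 0.018]
ft_force: [0.7, 0.3, 1.4]
width: 0.001
finger_force: 0.0
clock: 25.8
ee_pos: [0.6195, -0.0464, -0.023]
tool_rot: [0.292, 0.583, 0.758, 0.018]
ft_force: [-1.5, 0.1, -0.0]
width: -0.003
finger_force: 1.1
tip winder -0.076 -0.0 0.0043
top 0.64 mag winder -0.0478 -0.0022
side 0.76 mag winder -0.0494 -0.0001
```

```bash
python3 -m inch '[0,0.274,0.122,0,0,0,0,0.274,0.122,0,0,0,0,0.274,0.122,0,0,0,0,0.274,0.122,0,0,0,0,0.274,0.122,0,0,0,0,0.274,0.122,0,0,0]'; python3 -m inch '[0,0.23,0.1,0,0,0,0,0.23,0.1,0,0,0,0,0.23,0.1,0,0,0,0,0.23,0.1,0,0,0,0,0.23,0.1,0,0,0,0,0.23,0.1,0,0,0]'
python3 -c "
from h import *
rep()"
```

```text
clock: 26.6
ee_pos: [0.6374, -0.0435, -0.0229]
tool_rot: [0.292, 0.583, 0.758, 0.018]
ft_force: [-2.7, 0.3, 0.5]
width: 0.0
finger_force: 1.5
clock: 27.2
ee_pos: [0.6512, -0.0411, -0.0233]
tool_rot: [0.291, 0.583, 0.758, 0.017]
ft_force: [-13.8, 2.6, 9.7]
width: 0.001
finger_force: 7.3
tip winder -0.0438 0.0001 0.0041
top 0.68 mag winder -0.012 -0.0099
side 0.92 mag winder -0.0185 0.0047
```

Blocked at 14 N with the foot at about -15 mm. The sideways force on the tool (+5 N to the left) says the foot is bearing on the right-hand rail corner. I'll push on, drifting left.

```bash
python3 -m inch '[0,-0.09,-0.04,0,0,0,0.07,0.1,0.01,0,0,0,0.07,0.1,0.01,0,0,0]'; python3 -m inch '[0.06,0.1,0.02,0,0,0,0.06,0.1,0.02,0,0,0]'
python3 -c "
from h import *
rep()"
```

```text
clock: 27.7
ee_pos: [0.6521, -0.0394, -0.0231]
tool_rot: [0.291, 0.583, 0.758, 0.017]
ft_force: [-6.4, 0.4, 4.2]
width: 0.003
finger_force: 3.4
clock: 27.9
ee_pos: [0.654, -0.0378, -0.0231]
tool_rot: [0.292, 0.583, 0.758, 0.018]
ft_force: [-5.1, -0.0, 3.0]
width: -0.0
finger_force: 3.1
tip winder -0.0405 0.0028 0.0043
top 0.54 mag winder -0.0058 -0.0098
side 0.71 mag winder -0.0106 -0.0062
```

```bash
python3 -m inch '[0.02,0.14,0.05,0,0,0,0.02,0.14,0.05,0,0,0,0,0.14,0.06,0,0,0]'; python3 -m inch '[0,0.14,0.06,0,0,0,0,0.14,0.06,0,0,0]'
python3 -c "
from h import *
rep()"
```

```text
clock: 28.4
ee_pos: [0.6585, -0.0364, -0.023]
tool_rot: [0.292, 0.583, 0.758, 0.018]
ft_force: [-5.5, 1.7, 2.0]
width: 0.002
finger_force: 2.9
clock: 28.6
ee_pos: [0.6617, -0.0359, -0.023]
tool_rot: [0.292, 0.583, 0.758, 0.018]
ft_force: [-3.8, 1.1, 2.1]
width: -0.005
finger_force: 2.4
tip winder -0.0326 0.0035 0.0044
top 0.78 mag winder 0.0021 -0.0048
side 0.83 mag winder -0.0008 0.0002
```

Sliding freely now at about 4 N. I'll continue in small steps until the back stop shows as a force rise.

```bash
python3 -m inch '[0,0.14,0.06,0,0,0,0,0.14,0.06,0,0,0]'; python3 -m inch '[0,0.09,0.04,0,0,0,0,0.09,0.04,0,0,0]'; python3 -m inch '[0,0.09,0.04,0,0,0,0,0.05,0.02,0,0,0]'
python3 -c "
from h import *
rep()"
```

```text
clock: 29.0
ee_pos: [0.6646, -0.0355, -0.0229]
tool_rot: [0.292, 0.583, 0.758, 0.018]
ft_force: [-4.4, 2.0, 1.9]
width: 0.001
finger_force: 2.1
clock: 29.2
ee_pos: [0.6668, -0.0352, -0.0228]
tool_rot: [0.292, 0.583, 0.758, 0.018]
ft_force: [-2.9, 0.5, 1.3]
width: 0.007
finger_force: 1.8
clock: 29.4
ee_pos: [0.6675, -0.0351, -0.0231]
tool_rot: [0.291, 0.583, 0.758, 0.017]
ft_force: [-8.2, 0.5, 4.2]
width: -0.001
finger_force: 4.5
tip winder -0.0268 0.0033 0.0043
top 0.6 mag winder 0.0079 -0.011
side 0.97 mag winder 0.0026 -0.0077
side 0.49 mag winder -0.0449 0.0034
```

```bash
python3 -m inch '[0,0.07,0.03,0,0,0]'; python3 -m inch '[0,0.06,0.03,0,0,0,0,0,0,0,0,0]'
```

```text
clock: 29.7
ee_pos: [0.6677, -0.0351, -0.0232]
tool_rot: [0.291, 0.583, 0.758, 0.017]
ft_force: [-13.1, 2.3, 8.3]
width: 0.003
finger_force: 6.5
clock: 29.9
ee_pos: [0.6678, -0.0351, -0.0233]
tool_rot: [0.291, 0.583, 0.758, 0.016]
ft_force: [-13.7, 3.5, 9.6]
width: -0.003
finger_force: 7.4
```

The back stop is firm (14 N with no motion), so the magazine is home. I'll retreat straight back, then rise.

```bash
python3 -m inch '[0,-0.2,-0.09,0,0,0,0,-0.4,-0.18,0,0,0,0,-0.9,-0.4,0,0,0,0,-0.9,-0.4,0,0,0,0,-0.9,-0.4,0,0,0,0,-0.9,-0.4,0,0,0,0,-0.9,-0.4,0,0,0,-0.85,0.74,-1.65,0,0,0,-0.85,0.74,-1.65,0,0,0,-0.85,0.74,-1.65,0,0,0,-0.85,0.74,-1.65,0,0,0,-0.85,0.74,-1.65,0,0,0]'
python3 - <<'E'
from h import *
rep()
R=tool(189.5,20); to(wtip(-80,-160,100,R),R); to(wtip(-46,-148,36,R))
print(robot.read_state()["joints"].__repr__())
for n in("top","side"):
    for q in robot.pinpoint("tab",n)[:2]: X=onz(n,q["xy"],.039)[:2]-S; c,s=np.cos(TH),np.sin(TH); print(n,q["conf"],"tab winder",c*X[0]+s*X[1],c*X[1]-s*X[0])
E
```

```text
clock: 31.1
ee_pos: [0.6144, -0.0444, 0.0779]
tool_rot: [0.292, 0.583, 0.758, 0.018]
ft_force: [-0.6, 0.7, 0.0]
width: 0.003
finger_force: 0.0
tip winder -0.0807 0.0029 0.1052
top 0.7 mag winder -0.0014 -0.0029
top 0.49 mag winder 0.0074 0.0032
side 0.85 mag winder -0.0012 -0.001
cm [-13.27  -3.02   6.37] deg [-14.8  20.7 -79.3]
cm [-9.49 -2.06 12.6 ] deg None
array([-0.12580416,  0.08400231,  2.05661851, -0.53226497,  0.52058118,
        0.01588139])
top 0.45 tab winder -0.01986355674569211 -0.11159092637877543
top 0.31 tab winder -0.34849374343051814 -0.2028505793082465
side 0.83 tab winder -0.032004090378451706 -0.11263637778562507
side 0.68 tab winder -0.01637352442479512 -0.02660791853264596
```

```bash
python3 -m inch '[0,0,0,-1.48,2.07,-7.93,0,0,0,-1.48,2.07,-7.93,0,0,0,-1.48,2.07,-7.93,0,0,0,-1.48,2.07,-7.93,0,0,0,-1.48,2.07,-7.93,0,0,0,-1.48,2.07,-7.93,0,0,0,-1.48,2.07,-7.93,0,0,0,-1.48,2.07,-7.93,0,0,0,-1.48,2.07,-7.93,0,0,0,-1.48,2.07,-7.93,0,0,0,0,0,0]'
python3 - <<'E'
from h import *
R=tool(189.5,20); to(wtip(-80,-160,100,R),R); to(wtip(-46,-148,36,R))
E
```

```text
clock: 32.5
ee_pos: [0.6142, -0.0455, 0.0753]
tool_rot: [0.19, 0.006, 0.982, 0.015]
ft_force: [-0.5, 0.1, 0.5]
width: 0.002
finger_force: 0.0
cm [ -2.19 -14.72   1.05] deg [-1.8  2.  -9.8]
cm [ -2.71 -13.17   8.21] deg None
```

```bash
python3 -m inch '[0,0,0,-0.9,1,-4.9,0,0,0,-0.9,1,-4.9,0,0,0,0,0,0]'
python3 - <<'E'
from h import *
R=tool(189.5,20); to(wtip(-80,-160,100,R),R); to(wtip(-46,-148,100,R));to(wtip(-46,-148,36,R))
E
```

```text
clock: 32.8
ee_pos: [0.6136, -0.0445, 0.0751]
tool_rot: [0.173, -0.08, 0.981, 0.015]
ft_force: [-0.1, -0.3, -0.8]
width: -0.002
finger_force: 0.0
cm [  0.24 -15.01   0.54] deg [ 0.   0.  -0.1]
cm [ -2.95 -13.81   1.71] deg None
cm [ -0.76 -13.82   7.72] deg None
```

```bash
python3 -m inch '[0.05,-3,0.1,0,0,0,0.05,-3,0.1,0,0,0,0.05,-3,0.1,0,0,0,0.05,-3,0.1,0,0,0,0.05,-3,0.1,0,0,0,-0.2,0.24,1.44,0,0,0,-0.2,0.24,1.44,0,0,0,-0.2,0.24,1.44,0,0,0,-0.2,0.24,1.44,0,0,0,-0.2,0.24,1.44,0,0,0,0,0,0,0,0,0]'
python3 - <<'E'
from h import *
R=tool(189.5,20); to(wtip(-46,-148,36,R),R); p,r,s=cur(); print("left per cm",r.inv().apply(W((0,0),TH,(0,10,0))[0]*100).round(3)); rep()
E
```

```text
clock: 33.9
ee_pos: [0.6679, -0.1711, 0.0022]
tool_rot: [0.171, -0.082, 0.982, 0.017]
ft_force: [-1.2, -0.4, -0.1]
width: -0.003
finger_force: 0.0
cm [-0.16 -0.43 -0.24] deg [ 0.3 -0.2  0. ]
left per cm [-0.001  1.     0.006]
tip winder -0.0466 -0.1438 0.0333
top 0.61 mag winder 0.0054 -0.0067
side 0.74 mag winder 0.0031 -0.0041
```

```bash
python3 -m inch '[0,0.4,0,0,0,0,0,0.4,0,0,0,0,0,0.3,0,0,0,0,0,0.2,0,0,0,0,0,0.2,0,0,0,0]'; python3 -m inch '[0,0.2,0,0,0,0,0,0.2,0,0,0,0,0,0.2,0,0,0,0,0,0.2,0,0,0,0]';  python3 -m inch '[0,0.2,0,0,0,0,0,0.2,0,0,0,0,0,0.2,0,0,0,0,0,0.2,0,0,0,0]'
```

```text
clock: 34.6
ee_pos: [0.6675, -0.1599, 0.0065]
tool_rot: [0.174, -0.082, 0.981, 0.015]
ft_force: [-0.4, -0.1, 0.0]
width: 0.001
finger_force: 0.0
clock: 35.0
ee_pos: [0.6662, -0.1524, 0.0064]
tool_rot: [0.174, -0.082, 0.981, 0.015]
ft_force: [0.3, -1.1, -0.6]
width: 0.002
finger_force: 0.6
clock: 35.4
ee_pos: [0.6649, -0.1442, 0.0064]
tool_rot: [0.174, -0.082, 0.981, 0.015]
ft_force: [-0.6, -0.9, -0.7]
width: 0.002
finger_force: 0.6
```

Contact at about 1.2 N, which matches the keeper's friction. Continuing.

```bash
python3 -m inch '[0,0.3,0,0,0,0,0,0.3,0,0,0,0,0,0.3,0,0,0,0,0,0.3,0,0,0,0,0,0.3,0,0,0,0,0,0.3,0,0,0,0]'; python3 -m inch '[0,0.3,0,0,0,0,0,0.3,0,0,0,0,0,0.3,0,0,0,0,0,0.3,0,0,0,0,0,0.3,0,0,0,0,0,0.3,0,0,0,0]';  python3 -m inch '[0,0.3,0,0,0,0,0,0.3,0,0,0,0,0,0.2,0,0,0,0,0,0.2,0,0,0,0]'
```

```text
clock: 36.0
ee_pos: [0.6618, -0.1264, 0.0064]
tool_rot: [0.174, -0.082, 0.981, 0.015]
ft_force: [-0.1, -1.1, -0.6]
width: 0.002
finger_force: 0.7
clock: 36.6
ee_pos: [0.6589, -0.1086, 0.0064]
tool_rot: [0.174, -0.082, 0.981, 0.015]
ft_force: [0.6, -1.1, -0.2]
width: -0.001
finger_force: 0.7
clock: 37.0
ee_pos: [0.6572, -0.0988, 0.0064]
tool_rot: [0.174, -0.082, 0.981, 0.015]
ft_force: [2.5, -0.9, 1.1]
width: 0.004
finger_force: 0.6
```

```bash
python3 - <<'E'
from h import *
rep(); c,s=np.cos(TH),np.sin(TH)
for n in("top","side"):
    for q in robot.pinpoint("tab",n)[:2]: X=onz(n,q["xy"],.039)[:2]-S; print(n,q["conf"],"tab winder",c*X[0]+s*X[1],c*X[1]-s*X[0])
E
```

```text
tip winder -0.0454 -0.0706 0.0374
top 0.55 mag winder -0.0008 -0.0091
side 0.94 mag winder 0.0026 -0.0087
top 0.51 tab winder -0.030356106759940417 -0.04967755977998495
side 0.53 tab winder -0.15073138829751362 -0.26633499097965135
side 0.52 tab winder -0.00966425045746525 -0.02168185661588521
```

```bash
python3 -m inch '[0,0.2,0,0,0,0,0,0.2,0,0,0,0,0,0.15,0,0,0,0]'; python3 -m inch '[0,0.15,0,0,0,0,0,0.15,0,0,0,0]'; python3 -m inch '[0,0.1,0,0,0,0,0,0.1,0,0,0,0]'
```

```text
clock: 37.6
ee_pos: [0.6561, -0.0935, 0.0062]
tool_rot: [0.174, -0.082, 0.981, 0.015]
ft_force: [-1.0, -1.6, -0.5]
width: -0.002
finger_force: 0.6
clock: 37.8
ee_pos: [0.6557, -0.0908, 0.0063]
tool_rot: [0.174, -0.082, 0.981, 0.014]
ft_force: [-1.9, -5.8, -2.1]
width: 0.002
finger_force: 2.7
clock: 38.0
ee_pos: [0.6557, -0.0905, 0.0065]
tool_rot: [0.174, -0.082, 0.981, 0.013]
ft_force: [-0.5, -9.9, -2.4]
width: 0.003
finger_force: 5.0
```

A firm stop after about 64 mm of travel, which matches the end stop. One last nudge, then I'll back away to the right, rise and check.

```bash
python3 -m inch '[0,0.07,0,0,0,0,0,0,0,0,0,0]'; python3 -m inch '[0,-0.3,0,0,0,0,0,-0.8,0,0,0,0,0,-1.5,0,0,0,0,0.5,-1.5,-0.5,0,0,0,0,0,-3,0,0,0,0,0,-3,0,0,0,0,0,-3,0,0,0,0,0,-3,0,0,0,0,0,0,0,0,0]'
python3 - <<'E'
from h import *
rep(); c,s=np.cos(TH),np.sin(TH)
for n in("top","side"):
    for q in robot.pinpoint("tab",n)[:2]: X=onz(n,q["xy"],.039)[:2]-S; print(n,q["conf"],"tab winder",c*X[0]+s*X[1],c*X[1]-s*X[0])
    b=cv2.imread(f"pics/{n}0.png").astype(int); im=robot.camera(n)[:,:,::-1]; 
    for t in("bottle","flywheel","hub","head"):
        for q in robot.pinpoint(t,n)[:1]: print(n,t,np.round(onz(n,q["xy"])[:2],3))
E
```

```text
clock: 38.2
ee_pos: [0.6557, -0.0906, 0.0065]
tool_rot: [0.174, -0.082, 0.981, 0.013]
ft_force: [-0.0, -10.2, -3.1]
width: 0.002
finger_force: 5.0
clock: 39.1
ee_pos: [0.6177, -0.1389, 0.1277]
tool_rot: [0.178, -0.082, 0.981, 0.012]
ft_force: [0.4, -0.2, 1.0]
width: 0.002
finger_force: 0.0
tip winder -0.0912 -0.1035 0.1586
top 0.62 mag winder -0.0018 -0.0034
side 0.86 mag winder 0.0025 -0.0034
top 0.49 tab winder -0.03768693691001815 -0.04119070655139883
top bottle [ 0.798 -0.099]
top hub [ 0.569 -0.293]
top head [ 0.36  -0.289]
side 0.66 tab winder -0.023152262794890827 -0.04499409237825708
side flywheel [ 0.461 -0.302]
side hub [ 0.575 -0.293]
side head [ 0.366 -0.292]
```

The tab sits at about y=-45 mm (end stop is -46). The magazine is on the seat and the bystanders are where they were, so I'm handing in.

```bash
python3 -c "
from cell import robot
print(robot.close_job())"
```

```text
the job is handed in; nothing more can be done
None
```

The magazine is upright and fully home against the back stop, the keeper is pushed across to its end stop, and the job was handed in at about 40 s; my first approach touched the tube lightly (about 4 N) without moving it, I checked only some of the bystanders afterwards (none had moved), and I viewed 11 pictures, one over your limit of 10.

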